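# Stopper the filter flask and show its hose nozzle to the inspection camera

### The job

Close the amber side-arm flask with the orange stopper, so that the stopper's head rests on the rim. Then, keeping the flask upright, lift it to the inspection camera and hold it there, squarely in front, so that the blue nozzle points straight at the lens, its tip level with the middle of the lens and about 10 cm away from it. Finish while holding the flask still in the air like that, and leave the grey stopper, the bottle, the beaker and the camera as they are.

Things in the scene. Friction and masses are not known exactly. Their poses are not given: they have to be found in the camera images.
- flask: Amber conical flask, open on top, about 200 g, on the bench. Origin: centre of its underside, z up. Base 85 mm across, cone to z = 85 mm, then a round neck 34 mm across (bore 26) up to the rim at z = 140. A blue nozzle, 14 mm thick, sticks out of the neck along +x at z = 105, tip 48 mm from the axis. Grip the neck from above, fingers closing along the flask's y, tips no lower than z = 97.
- flask_rim (a point): Centre of the flask's mouth, at rim height (z = 140 mm in the flask's frame).
- nozzle_tip (a point): Tip of the blue nozzle, at (48, 0, 105) mm in the flask's frame; the nozzle points along the flask's +x.
- stopper: Orange stopper, 30 g: tapered plug 26 mm long, 19 mm across at the bottom and 24 at the top, under a ribbed head 30 mm across and 26 high. Origin at the centre of the plug's bottom, z up; head from z = 26 to 52 mm. Stands plug-down in either hole of the white stand, head resting on its top, and lifts straight out; grip the head with the fingers closing across the row of holes.
- stopper_shoulder (a point): Centre of the underside of the orange stopper's head (z = 26 mm in its frame); it comes to the rim's height when the stopper is in.
- stand: White block fixed to the bench, 150 x 70 mm and 40 mm high, origin at the centre of its underside, z up; two holes 27 mm across, 74 mm apart in a row along its x (at x = -37 and +37 mm). The stoppers' heads rest on its top.
- grey_stopper: Grey stopper in the other hole, the wrong size, with the same head (30 mm across, 26 mm high; origin at the plug's bottom). Leave it alone.
- cam_stand: Inspection camera's stand, fixed to the bench: a dark base plate 130 x 120 x 15 mm and an aluminium pillar 22 mm thick and 315 mm high, on which the camera head is clamped. Origin on the pillar's axis at bench level, z up. The camera looks level along the stand's -x.
- lens (a point): Centre of the camera's lens front, a black barrel 38 mm across on a white 52 mm head, 85 mm in front of the pillar's axis, 170 to 230 mm above the bench (varies). Its axes are those of the stand: the camera looks along -x, z up.
- reagent: Capped reagent bottle, 60 mm across, 115 mm high, origin at the centre of its underside, loose. Leave it alone.
- beaker: Empty glass beaker, 68 mm across, 75 mm high, origin at the centre of its underside, loose. Leave it alone.
- tube_rack: Blue wire rack with red-capped tubes, 90 (x) x 220 (y) mm, 106 mm high with the caps, fixed, origin at the centre of its underside.

How it is judged:
By the outcome, as a careful person would: the job done as asked, in the order asked, and still so for the second after the job is handed in, while the arm keeps its last pose, push and grip.
It also fails if it takes over 64 s, if anything falls off the work surface, if the arm or the gripper's body presses on something with over 40 N, if the wrist force passes 120 N, or if a joint passes its speed limit or range.

### The arm

A 6-joint arm with a two-finger parallel gripper is mounted at the origin on the work surface. World frame = base frame: x ahead of the robot, y to its left, z up, the work surface at z = 0. Lengths are in m, angles in degrees, forces in N, time in s.
With the tool pointing down it reaches from about 0.4 to 0.825 m from the base axis. Payload 7 kg.
Tool frame: the origin (TCP) lies midway between the tips of the shut fingers; the grasp point (between the pads) lies 19 mm behind it; z points along the fingers, y is the line along which they close (so a half turn about z gives the same grasp; the last joint's range is limited). The gripper opens to 88 mm and grips with 3 to 60 N. Pads are 19 mm wide; open, the fingers measure 130 mm over their backs; the gripper's body (78 mm by 193 mm) begins 47 mm behind the grasp point.
Start: joints at [86.408, 20.546, 0.682, 0, -70.136, -16.507], TCP at [0.232, 0.634, 0.227] pointing down, gripper open.
Joint ranges: [-176.03, 176.03], [-82.01, 121.73], [-58.28, 71.71], [-173.87, 95.51], [-174.79, -0.11], [-173.66, 173.66]. Speed limits (degrees/s): [136.94, 136.94, 172.46, 180, 180, 180].

### API

Orientations are given as a 3x3 rotation matrix whose columns are the frame's x, y, z axes.
In Python, from rig import robot gives the robot as it stands. Calls block until the motion is done:
- robot.goto(position, orientation): joint-space move of the TCP to a pose.
- robot.servo_line(position, ori=None, speed=0.15): straight line of the TCP; ori=None keeps the orientation; speed is the mean speed in m/s.
- robot.movej(angles): joint-space move.
- robot.move_gripper(opening): opening from 0.0 (shut) to 1.0 (fully open); the grip force is fixed at half the most; returns when the fingers have stopped.
- robot.dwell(seconds).
- robot.ik(position, orientation): joint angles nearest the present ones, or None.
- robot.grab_frame(name): name is "side" or "top" or "wrist"; returns (picture, depth): 420x560x3 uint8, red, green, blue; 420x560 float32, m along the optical axis (not along the pixel's ray), 0 where there is no reading.
- robot.camera_info(name): a dict with "vfov" (degrees; the focal length in pixels is half the picture's height over the tangent of half this angle, whatever the lens; pixels are square), "cx", "cy" (the principal point, pixels), "view" (4x4, takes a point from world to camera coordinates); the wrist camera has in their place "T_tool_cam" (4x4, takes a point from camera to tool coordinates, whose origin is the TCP and whose axes are the flange's). Camera axes: x right, y down, z forward; pixel columns grow to the right and rows downward; lengths in m; the calibration is good to about 2 mm. A picture is of the moment at which its call begins: read the wrist's pose just before it. camera_info takes no time and is no camera call.
A pose or a line that the arm cannot do raises robot.Unreachable and nothing moves.
- robot.job_done(): hands the job in; it is judged then, once.
Readings, each from a call of its own:
- robot.read_t(): time.
- robot.read_qpos(): joint angles.
- robot.read_qvel(): joint speeds.
- robot.read_effort(): joint torques, N m.
- robot.read_position(): TCP position.
- robot.read_tcp_rot(): TCP orientation.
- robot.read_force(): force on the tool from outside, world axes, zero at the start.
- robot.read_ft_torque(): the same for the moment, N m.
- robot.read_grip_width(): opening from 0.0 (shut) to 1.0 (fully open).
- robot.read_finger_force(): force on a finger pad.
Only numpy, scipy, OpenCV 4.12 (cv2) and the standard library are available. Lean on these libraries where they do the work, as an engineer would, in place of code of your own. Each camera call takes 0.05 s, during which the arm holds its last target. There are 200 camera calls.

## Working session

There is one attempt and no reset: what is moved stays moved. The work goes in short steps, each a Python script; the robot and the scene stay as the last script left them, time stands still between calls to the robot, and variables do not carry over. Pictures are saved under pics/ and viewed, at most 10 in all, crops included, and the job is handed in when it is done.

```bash
mkdir -p pics; python3 - <<'E'
from rig import robot
import cv2,numpy as np
for n in("side","top","wrist"):
    p,d=robot.grab_frame(n);cv2.imwrite(f"pics/{n}0.png",p[:,:,::-1]);np.save(f"pics/{n}0.npy",d);np.save(f"pics/{n}0rgb.npy",p)
    i=robot.camera_info(n);print(n,{k:np.round(v,4).tolist() for k,v in i.items() if not isinstance(v,str)},(d>0).mean())
print(robot.read_t(),robot.read_tcp_rot().round(3) if hasattr(robot.read_tcp_rot(),'round') else robot.read_tcp_rot())
E
ls
```

```text
side {'vfov': 42.2888, 'cx': 271.9114, 'cy': 206.3382, 'view': [[-0.9918, -0.1274, -0.0039, 0.5835], [-0.0926, 0.7413, -0.6647, 0.2337], [0.0876, -0.6589, -0.7471, 1.4187], [0.0, 0.0, 0.0, 1.0]]} 0.9957100340136055
top {'vfov': 46.2658, 'cx': 274.8208, 'cy': 213.9509, 'view': [[0.015, -0.9997, -0.0194, -0.1089], [-0.9882, -0.0118, -0.1529, 0.6271], [0.1526, 0.0215, -0.988, 1.5377], [0.0, 0.0, 0.0, 1.0]]} 0.9961692176870748
wrist {'vfov': 62.698, 'cx': 278.059, 'cy': 212.6251, 'T_tool_cam': [[-0.0004, -0.9667, -0.2561, 0.0687], [1.0, -0.0004, 0.0, -0.0006], [-0.0002, -0.2561, 0.9667, -0.1579], [0.0, 0.0, 0.0, 1.0]]} 0.9960884353741497
0.15 [[ 0.939 -0.344 -0.   ]
 [-0.344 -0.939 -0.001]
 [ 0.     0.001 -1.   ]]
pics
```

View pics/side0.png

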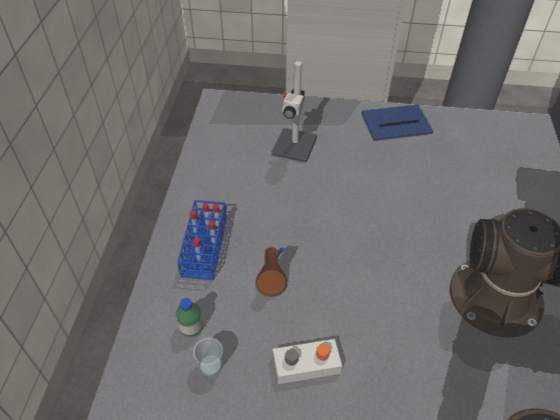

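View pics/top0.png

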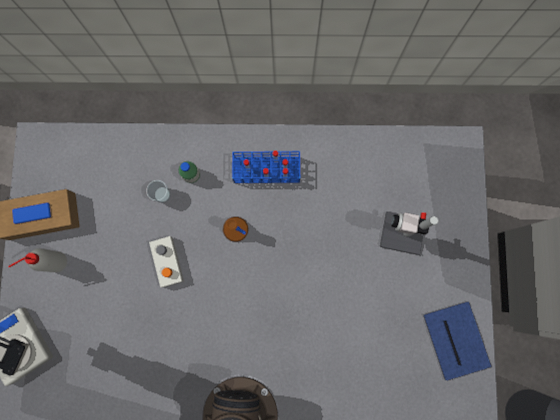

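The side view shows the flask at (271,270) with its nozzle at about (283,249), the stand at (307,360) with the orange stopper at (323,352), and the camera head at (292,105). In the top view the flask is at (235,230), the orange stopper at (167,272), the grey one at (160,250) and the camera head at (405,222).

```bash
cat > h.py <<'E'
from rig import robot
import cv2,numpy as np
def grab(n,tag):
    """picture, depth, f, cx, cy, T_world_cam"""
    i=robot.camera_info(n)
    if n=="wrist":
        T=np.eye(4);T[:3,:3]=robot.read_tcp_rot();T[:3,3]=robot.read_position();T=T@np.array(i["T_tool_cam"])
    else: T=np.linalg.inv(np.array(i["view"]))
    p,d=robot.grab_frame(n);cv2.imwrite(f"pics/{tag}.png",p[:,:,::-1])
    return dict(p=p,d=d,f=210/np.tan(np.radians(i["vfov"]/2)),c=(i["cx"],i["cy"]),T=T,hsv=cv2.cvtColor(p,cv2.COLOR_RGB2HSV))
def ray(V,u,v):
    r=np.array([(u-V["c"][0])/V["f"],(v-V["c"][1])/V["f"],1]);return V["T"][:3,3],V["T"][:3,:3]@r
def plane(V,u,v,z):
    o,r=ray(V,u,v);return o+r*(z-o[2])/r[2]
def proj(V,P):
    q=np.linalg.inv(V["T"])@np.append(P,1);return V["c"][0]+V["f"]*q[0]/q[2],V["c"][1]+V["f"]*q[1]/q[2]
def tri(*vs):
    A=np.zeros((3,3));b=np.zeros(3);L=[]
    for V,u,v in vs:
        o,r=ray(V,u,v);r=r/np.linalg.norm(r);M=np.eye(3)-np.outer(r,r);A+=M;b+=M@o;L.append((o,r))
    P=np.linalg.solve(A,b);return P,max(np.linalg.norm((np.eye(3)-np.outer(r,r))@(P-o)) for o,r in L)
def cloud(V,m):
    v,u=np.nonzero(m&(V["d"]>0));d=V["d"][v,u]
    q=np.c_[(u-V["c"][0])/V["f"]*d,(v-V["c"][1])/V["f"]*d,d];return q@V["T"][:3,:3].T+V["T"][:3,3]
def mask(V,lo,hi,box=None):
    m=cv2.inRange(V["hsv"],np.array(lo),np.array(hi))>0
    if box is not None:
        k=np.zeros_like(m);k[box[1]:box[3],box[0]:box[2]]=1;m&=k
    return m
def blob(m):
    n,l,s,c=cv2.connectedComponentsWithStats(m.astype(np.uint8));i=1+np.argmax(s[1:,4]);return l==i,c[i],s[i]
ORANGE=((6,180,150),(16,255,255));AMBER=((5,120,40),(18,255,200));BLUE=((105,120,40),(125,255,255))
def down(a):
    """tool pointing down, tool x at angle a (deg) in world; fingers close along y"""
    c,s=np.cos(np.radians(a)),np.sin(np.radians(a));return np.array([[c,s,0],[s,-c,0],[0,0,-1]])
E
python3 - <<'E'
from h import *
T=grab("top","top1");S=grab("side","side1")
st=lambda P:(P.mean(0).round(4),P.min(0).round(3),P.max(0).round(3),len(P))
for nm,V,b in(("top",T,dict(o=(150,260,185,290),a=(215,210,255,250),st=(140,230,190,295),cam=(385,205,420,240))),("side",S,dict(o=(305,335,340,365),a=(250,240,295,300),st=(265,335,350,385),cam=(280,88,306,122)))):
    print(nm,"orange",*st(cloud(V,mask(V,*ORANGE,b['o']))))
    print(" amber",*st(cloud(V,mask(V,*AMBER,b['a']))))
    m=mask(V,*BLUE,b['a']);print(" blue",*st(cloud(V,m)))
    P=cloud(V,mask(V,(0,0,150),(180,60,255),b['st']));P=P[P[:,2]>.03]
    r=cv2.minAreaRect(P[:,:2].astype(np.float32));print(" stand",*st(P),r)
    k=mask(V,(0,0,0),(180,255,255),b['cam']);P=cloud(V,k);P=P[(P[:,2]>.13)];print(" cam",*st(P))
    W=cloud(V,mask(V,(0,0,150),(180,60,255),b['cam']));W=W[W[:,2]>.13];print(" white",*st(W))
    x0,y0,x1,y1=b['cam'];cv2.imwrite(f"pics/{nm}crop.png",cv2.resize(V['p'][y0-10:y1+50,x0-20:x1+30,::-1],None,fx=6,fy=6,interpolation=cv2.INTER_NEAREST))
a=cv2.imread("pics/topcrop.png");b=cv2.imread("pics/sidecrop.png")
f=cv2.resize(T['p'][205:255,210:265,::-1],None,fx=5,fy=5,interpolation=0);g=cv2.resize(S['p'][240:300,245:300,::-1],None,fx=5,fy=5,interpolation=0)
c=np.zeros((600,800,3),np.uint8)
def put(i,x,y,w,h):
    s=min(w/i.shape[1],h/i.shape[0]);i=cv2.resize(i,None,fx=s,fy=s,interpolation=0);c[y:y+i.shape[0],x:x+i.shape[1]]=i
put(a,0,0,400,300);put(b,400,0,400,300);put(f,0,300,400,300);put(g,400,300,400,300)
cv2.imwrite("pics/m.png",c)
E
```

```text
top orange [0.4372 0.2376 0.0666] [0.424 0.225 0.057] [0.45  0.25  0.073] 59
 amber [0.5783 0.0267 0.0557] [ 0.545 -0.009 -0.005] [0.621 0.069 0.147] 420
 blue [0.5674 0.0038 0.1067] [ 0.559 -0.01   0.064] [0.577 0.018 0.115] 25
 stand [0.4738 0.2526 0.0402] [0.393 0.196 0.03 ] [0.554 0.305 0.068] 733 ((0.47363144159317017, 0.251253604888916), (0.1500369906425476, 0.07211092114448547), 16.440706253051758)
 cam [ 0.5831 -0.4797  0.2114] [ 0.555 -0.521  0.167] [ 0.615 -0.441  0.226] 517
 white [ 0.5842 -0.4863  0.2173] [ 0.558 -0.514  0.204] [ 0.61  -0.456  0.226] 295<stdin>:3: RuntimeWarning: Mean of empty slice.
  ret = um.true_divide(
Traceback (most recent call last):
ValueError: zero-size array to reduction operation minimum which has no identity
```

```bash
cat > cap.py <<'E'
from h import *
import pickle
out={}
def look(n,p,R):
    try: robot.goto(list(p),R)
    except robot.Unreachable as e: print(n,"unreachable",e);return
    robot.dwell(.3);out[n]=grab("wrist",n);print(n,robot.read_t(),np.round(robot.read_qpos(),1))
look("s1",(.455,.225,.21),down(16.4))
look("s2",(.455,.265,.21),down(16.4))
look("f1",(.575,.04,.27),down(-120))
look("f2",(.595,-.01,.27),down(-120))
def tilt(t,az):  # tool z tilted from down by t toward azimuth az; tool x lies up-ish, opposite
    a=np.radians(az);t=np.radians(t);h=np.array([np.cos(a),np.sin(a),0]);k=np.array([0,0,1.])
    z=np.sin(t)*h-np.cos(t)*k; y=np.cross(z,k);y/=np.linalg.norm(y);x=np.cross(y,z);return np.c_[x,y,z]
for t in (50,35):
    R=tilt(t,-90);p=np.array([.583,-.30,.27])
    if robot.ik(list(p),R) is not None or 1:
        look("c1",p,R)
        if "c1" in out: look("c2",p+[.05,.03,0.02],R);break
pickle.dump(out,open("cap.pkl","wb"))
c=np.vstack([np.hstack([cv2.resize(out[k]["p"][:,:,::-1],(400,300)) if k in out else np.zeros((300,400,3),np.uint8) for k in r]) for r in(("s1","f1"),("f2","c1"))])
cv2.imwrite("pics/m.png",c)
E
python3 cap.py
```

```text
s1 2.3 [ 48.5   5.4 -21.5   0.  -63.1  57.9]
s2 2.9333 [ 51.5   7.2 -19.4  -0.  -63.4  54.8]
f1 4.9333 [ 23.4   9.8  -8.2  -0.  -72.  -53.4]
f2 5.6167 [ 17.9  11.6  -5.9  -0.  -72.4 -47.8]
c1 7.0333 [  9.4  15.5 -36.3  56.8 -64.6 -47.6]
c2 7.7417 [ 12.1  18.8 -28.3  53.4 -68.8 -44.5]
```

View pics/m.png

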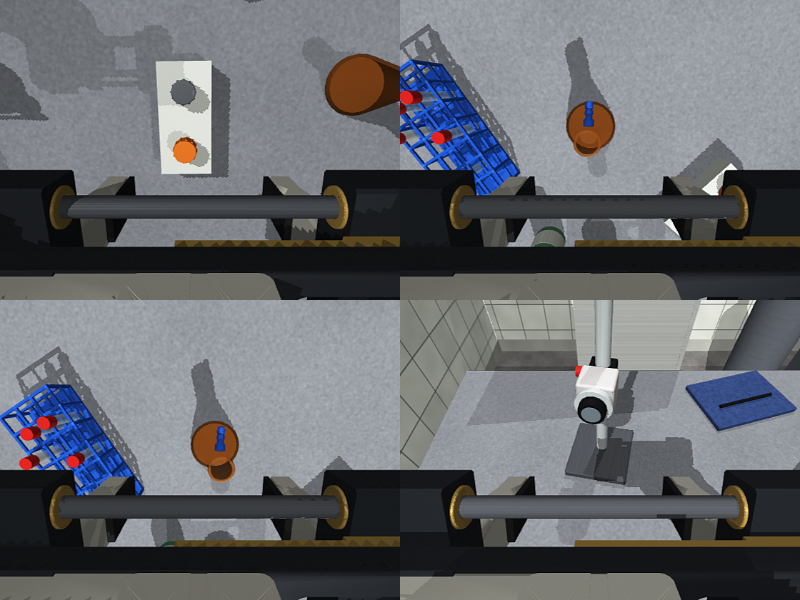

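The stand view shows the orange head at about (185,150) and the grey one at (183,92). The flask views show the rim at (587,143) and (221,468), with the nozzle pointing up the picture. The camera view shows the lens at (593,410).

```bash
cat > meas.py <<'E'
from h import *
import pickle
O=pickle.load(open("cap.pkl","rb"));r4=lambda a:np.round(a,4)
def zimg(V):
    v,u=np.mgrid[:420,:560];d=V["d"];q=np.stack([(u-V["c"][0])/V["f"]*d,(v-V["c"][1])/V["f"]*d,d],-1)
    return q@V["T"][:3,:3].T+V["T"][:3,3]
def circ(m):
    c=max(cv2.findContours(m.astype(np.uint8),0,2)[0],key=cv2.contourArea);return cv2.fitEllipse(c)
top=[];rim=[];tip=[]
for n in("s1","s2"):
    V=O[n];W=zimg(V);m=mask(V,*ORANGE)&(W[...,2]>.058);b,c,s=blob(m);e=circ(b);top.append((V,*e[0]))
    P=W[b];print(n,"orange top z",r4(np.median(P[:,2])),"centre",r4(plane(V,*e[0],np.median(P[:,2]))),"size px",r4(e[1]),"mm",r4(np.array(e[1])*np.median(V['d'][b])/V['f']*1e3))
    m=mask(V,(0,0,130),(180,50,255))&(abs(W[...,2]-.04)<.006)
    b,c,s=blob(m);r=cv2.minAreaRect(W[b][:,:2].astype(np.float32));print("  stand",r,np.median(W[b][:,2]))
    g=(W[...,2]>.058)&(W[...,2]<.075)&mask(V,(0,0,0),(180,120,140));g[230:]=0;b,c,s=blob(g);print("  grey",r4(W[b].mean(0)),s[4])
print("stopper top tri",tri(*top))
for n in("f1","f2"):
    V=O[n];W=zimg(V);m=mask(V,*AMBER)|mask(V,(5,80,30),(20,255,255));m[250:]=0
    b,c,s=blob(m&(W[...,2]>.125)); P=W[b]
    e=circ(b);rim.append((V,*e[0]));print(n,"rim z",r4(np.percentile(P[:,2],[10,50,90])),"px",e,"plane .14",r4(plane(V,*e[0],.14)))
    A=W[m&(W[...,2]>.006)&(W[...,2]<.03)];print("  base",cv2.minEnclosingCircle(A[:,:2].astype(np.float32)))
    k=mask(V,(105,100,30),(125,255,255))&(W[...,2]<.122)&(W[...,2]>.07);k[250:]=0
    # nozzle: blue near the flask only
    d=np.linalg.norm(W[...,:2]-plane(V,*e[0],.14)[:2],axis=2);k&=d<.06
    b,c,s=blob(k);P=W[b];t=P[:,:2]-P[:,:2].mean(0);u,sv,vt=np.linalg.svd(t,full_matrices=0);a=vt[0]*np.sign((vt[0]@(P[:,:2].mean(0)-plane(V,*e[0],.14)[:2])))
    far=P[(P[:,:2]@a)>np.percentile(P[:,:2]@a,97)];print("  nozzle n",s[4],"z",r4(np.percentile(P[:,2],[5,50,95])),"ang pca",np.degrees(np.arctan2(a[1],a[0])),"tip",r4(far.mean(0)),"len",r4(np.max((P[:,:2]-plane(V,*e[0],.14)[:2])@a)))
    v,uu=np.nonzero(b);j=v<=v.min()+1;tip.append((V,uu[j].mean(),v.min()))
R,er=tri(*rim);T,et=tri(*tip);print("rim tri",r4(R),er,"tip tri",r4(T),et,"ang",np.degrees(np.arctan2(*(T-R)[[1,0]])))
crops=[]
for n in("c1","c2"):
    V=O[n];W=zimg(V);x=W[...,1];P=W[(W[...,2]>.14)&(W[...,2]<.3)&(abs(W[...,0]-.583)<.06)&(W[...,1]<-.42)&(W[...,1]>-.62)]
    dk=mask(V,(0,0,0),(180,255,110))&(abs(W[...,0]-.583)<.06)&(W[...,1]<-.4)&(W[...,1]>-.55)&(W[...,2]>.14)
    b,c,s=blob(dk);Q=W[b];print(n,"dark",s,r4(Q.min(0)),r4(Q.max(0)),r4(np.percentile(Q,90,axis=0)))
    x0,y0=int(s[0])-20,int(s[1])-30;crops.append(cv2.resize(V['p'][y0:y0+75,x0:x0+100,::-1],(400,300),interpolation=0));print("crop origin",x0,y0)
    Z=W[(abs(W[...,0]-.583)<.12)&(W[...,1]<-.42)&(W[...,1]>-.7)&(W[...,2]>.009)&(W[...,2]<.02)];print(" plate",cv2.minAreaRect(Z[:,:2].astype(np.float32)),len(Z))
    Z=W[(abs(W[...,0]-.583)<.12)&(W[...,1]<-.45)&(W[...,1]>-.7)&(W[...,2]>.26)&(W[...,2]<.315)];print(" pillar",r4(np.median(Z,0)) if len(Z) else None,len(Z))
cv2.imwrite("pics/lens.png",np.hstack(crops))
E
python3 meas.py
```

```text
s1 orange top z 0.0657 centre [0.4397 0.2401 0.0657] size px [30.6636 31.7638] mm [27.7885 28.7855]
  stand ((0.4740912616252899, 0.25082632899284363), (0.15034128725528717, 0.06956958770751953), 17.076929092407227) 0.039746527194177206
  grey [0.51   0.2612 0.0655] 993
s2 orange top z 0.0657 centre [0.4398 0.2406 0.0657] size px [30.6835 31.2826] mm [28.085  28.6333]
  stand ((0.4741152822971344, 0.250311940908432), (0.1505873054265976, 0.07017513364553452), 17.069238662719727) 0.03973387250146676
  grey [0.5098 0.2617 0.0655] 958
stopper top tri (array([0.43871627, 0.23999583, 0.06175104]), np.float64(1.8448935506882366e-05))
f1 rim z [0.1296 0.1391 0.1402] px ((262.3035888671875, 198.9662322998047), (38.420902252197266, 40.4101676940918), 16.43244171142578) plane .14 [0.5845 0.0301 0.14  ]
  base ((0.5856170654296875, 0.0307770948857069), 0.04214457422494888)
  nozzle n 391 z [0.1064 0.1093 0.1116] ang pca -123.09133435167908 tip [ 0.5597 -0.0084  0.1078] len 0.0461
f2 rim z [0.1279 0.1385 0.1403] px ((309.1610107421875, 234.96206665039062), (37.01593780517578, 41.0734977722168), 
[... 235 characters left out ...]
m tri [0.5858 0.0314 0.1325] 0.0001873398813892246 tip tri [ 0.5608 -0.0088  0.0999] 2.864127039176813e-05 ang -121.8385794736549
c1 dark [249 135  42  39 861] [ 0.5723 -0.4615  0.1718] [ 0.6109 -0.4408  0.2123] [ 0.6064 -0.4427  0.2103]
crop origin 229 105
 plate ((0.5790576934814453, -0.5172515511512756), (0.1309778094291687, 0.12009347975254059), 78.85200500488281) 5545
 pillar [ 0.5776 -0.5182  0.2803] 1156
c2 dark [298 130  38  36 718] [ 0.5721 -0.464   0.173 ] [ 0.611  -0.4409  0.2123] [ 0.6071 -0.4426  0.2104]
crop origin 278 100
 plate ((0.5790907740592957, -0.5167092084884644), (0.13060835003852844, 0.11997558921575546), 78.91859436035156) 4812
 pillar [ 0.579  -0.5183  0.2843] 1155
```

View pics/lens.png

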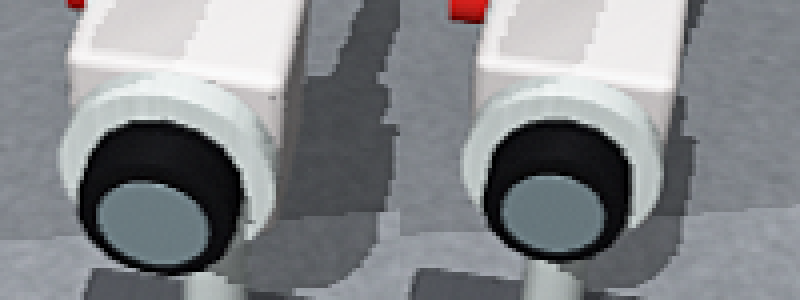

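The crops show the grey lens disc centred at about (152,222) and (553,214), i.e. pixels (267,160) in c1 and (316,153) in c2. I'll measure the disc, then pick up the stopper.

```bash
cat > lens.py <<'E'
from meas import *
print("-----");L=[]
for n,(u,v) in(("c1",(267,160)),("c2",(316,153))):
    V=O[n];W=zimg(V);m=mask(V,(80,15,90),(120,120,170),(u-18,v-16,u+18,v+16));b,c,s=blob(m);e=circ(b);L.append((V,*e[0]))
    k=cv2.erode(b.astype(np.uint8),np.ones((5,5)))>0;Q=W[k];nrm=np.linalg.svd(Q-Q.mean(0))[2][2];nrm*=np.sign(nrm[1])
    o,r=ray(V,*e[0]);C=o+r*np.median(V['d'][int(e[0][1])-1:int(e[0][1])+2,int(e[0][0])-1:int(e[0][0])+2])
    print(n,e,s[4],"C",r4(C),"normal",r4(nrm),np.degrees(np.arctan2(nrm[1],nrm[0])))
print("tri",tri(*L))
E
python3 lens.py | sed -n '/-----/,$p'
cat > pick.py <<'E'
from h import *
P=np.array([.4393,.2401]);R=down(17.1)
robot.goto([*P,.15],R);robot.move_gripper(.7)
robot.servo_line([*P,.044],speed=.08)   # pads hold the head (z .040-.066)
print(robot.read_force(),robot.read_t());robot.move_gripper(0)
print("w",robot.read_grip_width()*88,robot.read_finger_force(),robot.read_position())
robot.servo_line([*P,.12],speed=.06);robot.dwell(.2)
robot.goto([.585-.03,.030+.1,.26],down(17.1)) if 0 else None
print("w",robot.read_grip_width()*88,robot.read_finger_force(),robot.read_force(),robot.read_t())
V=grab("side","side2");W=grab("top","top2")
c=np.hstack([cv2.resize(V['p'][290:390,250:390,::-1],(400,286)),cv2.resize(W['p'][220:300,110:222,::-1],(400,286))]);cv2.imwrite("pics/m2.png",c)
V=grab("wrist","w2")
E
python3 pick.py
```

```text
-----
c1 ((266.86688232421875, 160.45899963378906), (19.01025390625, 27.604272842407227), 106.07598876953125) 438 C [ 0.5939 -0.444   0.1929] normal [ 0.2977  0.717  -0.6303] 67.45248680308516
c2 ((315.885498046875, 152.83070373535156), (18.26463508605957, 24.673686981201172), 99.22386169433594) 381 C [ 0.5939 -0.4437  0.1934] normal [ 0.2013  0.9793 -0.0208] 78.3848860367765
tri (array([ 0.59386392, -0.44392052,  0.193075  ]), np.float64(5.9994223018945584e-05))
[-0.43521512 -0.17496993  0.84213744] 11.875
w 29.376179761864012 30.000329911708832 [0.43934217 0.24013335 0.0440718 ]
w 29.461871468883814 29.999954402446747 [-0.65248725 -0.89176264 -0.56507406] 14.1167
```

View pics/m2.png

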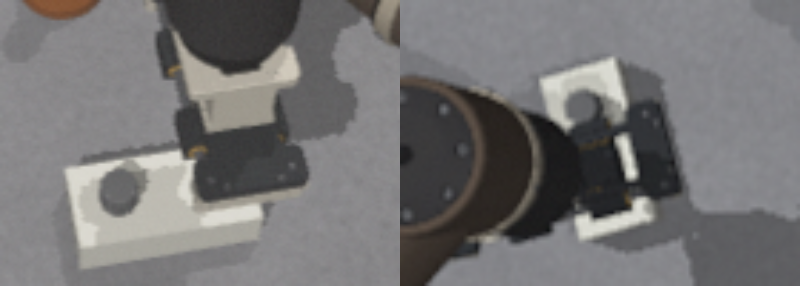

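The orange stopper is held and clear of the stand, with the grey one still in place. I'll look at the flask from a half-turned wrist to cancel the calibration bias before insertion.

```bash
cat > look3.py <<'E'
from h import *
import meas
from meas import zimg,circ,r4
print("-----")
robot.goto([.44,.24,.25],down(17.1));pts=[]
for n,p,a in(("g1",(.59,.035,.28),57),("g2",(.58,.02,.28),-123)):
    robot.goto(list(p),down(a));robot.dwell(.3);V=grab("wrist",n);W=zimg(V)
    d=np.linalg.norm(W[...,:2]-[.585,.03],axis=2)<.075
    m=mask(V,(5,80,30),(20,255,255))&d
    b,c,s=blob(m&(W[...,2]>.125)&(W[...,2]<.15));e=circ(b);A=W[m&(W[...,2]>.006)&(W[...,2]<.03)]
    k=mask(V,(105,100,30),(125,255,255))&(W[...,2]<.122)&(W[...,2]>.07)&d;b2,c2,s2=blob(k);P=W[b2];t=P[:,:2]-P[:,:2].mean(0);ax=np.linalg.svd(t,full_matrices=0)[2][0]
    print(n,robot.read_t(),robot.read_qpos()[5],"rim",r4(plane(V,*e[0],.14)),e[1],"base",[r4(x) for x in cv2.minEnclosingCircle(A[:,:2].astype(np.float32))],"noz ang",np.degrees(np.arctan2(ax[1],ax[0])),s2[4],r4(P.mean(0)),"z",r4(W[b].max(0)),"stopper w",robot.read_grip_width()*88)
E
python3 look3.py | sed -n '/-----/,$p'
python3 -c "
import cv2,numpy as np
cv2.imwrite('pics/m3.png',np.hstack([cv2.resize(cv2.imread(f'pics/g{i}.png'),(400,300)) for i in(1,2)]))"
```

```text
-----
g1 16.3 124.65422293123319 rim [0.5873 0.0327 0.14  ] (36.83613204956055, 38.795921325683594) base [array([0.586 , 0.0324]), np.float64(0.0421)] noz ang -31.411199427281822 40 [0.5712 0.0071 0.1081] z [0.6034 0.0482 0.1418] stopper w 29.52680797833016
g2 19.2833 -54.268571977988444 rim [0.5845 0.0294 0.14  ] (36.97426223754883, 37.95930099487305) base [array([0.5856, 0.0301]), np.float64(0.042)] noz ang 57.06339178176864 362 [0.5694 0.0046 0.109 ] z [0.6024 0.0475 0.1416] stopper w 29.545311850307517
```

View pics/m3.png

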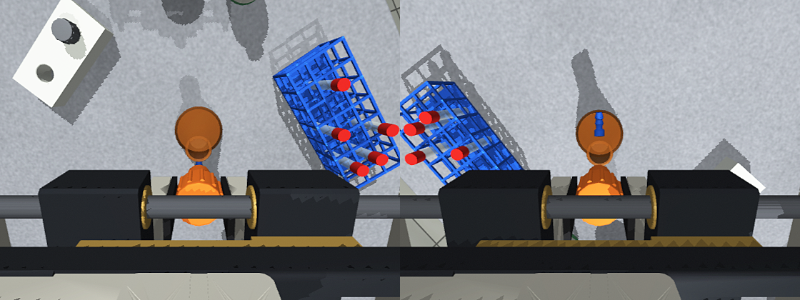

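The base and rim averages over both half-turns agree at (0.5858, 0.0312), with a bias of about 1 mm, and the stopper hangs straight between the fingers. Inserting with force monitoring.

```bash
python3 - <<'E'
from h import *
P=[.5854,.0305];R=down(-123)
robot.servo_line([*P,.20],R,speed=.08);robot.dwell(.2);f0=np.array(robot.read_force())
z=.172;robot.servo_line([*P,z],speed=.08)
while z>.1425:
    z-=.003 if z>.147 else .0015;robot.servo_line([*P,z],speed=.03);f=np.array(robot.read_force())-f0;print(round(z,4),f.round(1),np.round(robot.read_ft_torque(),2))
    if abs(f[2])>6 or np.hypot(f[0],f[1])>6:break
print(robot.read_t(),robot.read_position(),robot.read_grip_width()*88)
V=grab("side","side4");W=grab("wrist","w4")
cv2.imwrite("pics/m4.png",np.hstack([cv2.resize(V['p'][210:310,210:350,::-1],(400,286)),cv2.resize(W['p'][:,:,::-1],(381,286))]))
E
```

```text
0.169 [ 2.  -0.4  0.2] [ 0.1  -0.14 -0.02]
0.166 [ 0.8 -0.2  0.4] [ 0.1  -0.06  0.  ]
0.163 [ 1.2 -1.   0.5] [ 0.03 -0.12  0.  ]
0.16 [ 1.5 -0.5  0.3] [ 0.08 -0.07 -0.  ]
0.157 [1.3 0.4 0.7] [ 0.09 -0.08 -0.  ]
0.154 [ 0.3 -0.9  0.3] [ 0.08 -0.08 -0.01]
0.151 [1.2 0.6 0.1] [ 0.11 -0.16  0.  ]
0.148 [ 0.8 -0.5  0.3] [ 0.1  -0.13  0.03]
0.145 [-0.  -0.1  0.8] [ 0.07 -0.15  0.07]
0.1435 [ 0.3 -0.1  3.4] [0.02 0.09 0.03]
0.142 [-4.1  0.1 13.9] [0.24 1.54 0.  ]
23.8917 [0.58614944 0.03049455 0.14401799] 29.48047891725653
```

View pics/m4.png

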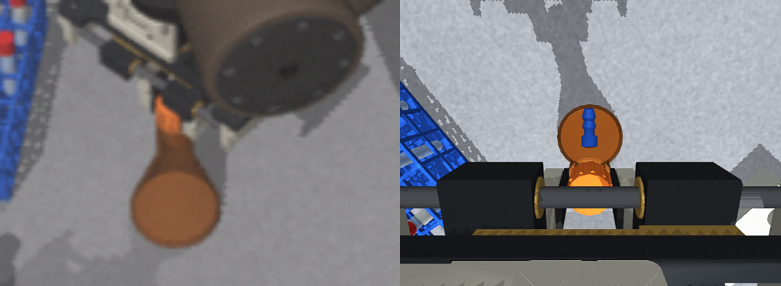

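The force rise came at TCP z = 0.144, exactly the predicted seating height, and the stopper sits straight. Releasing and checking.

```bash
cat > rel.py <<'E'
from h import *
from meas import zimg,circ,r4
print("-----")
P=[.5854,.0305]
robot.servo_line([*P,.1445],speed=.03);robot.move_gripper(.65);robot.servo_line([*P,.26],speed=.12)
robot.goto([.59,.05,.27],down(-123));robot.dwell(.3);V=grab("wrist","h1");W=zimg(V)
d=np.linalg.norm(W[...,:2]-[.5858,.0312],axis=2)<.075
m=mask(V,*ORANGE)&d;b,c,s=blob(m);T=W[b&(W[...,2]>.155)];print("head top z",r4(np.percentile(T[:,2],[5,50,95,99])),cv2.minEnclosingCircle(T[T[:,2]>np.median(T[:,2])-.003][:,:2].astype(np.float32)))
m=mask(V,(5,80,30),(20,255,255))&d;A=W[m&(W[...,2]>.006)&(W[...,2]<.03)];print("base",cv2.minEnclosingCircle(A[:,:2].astype(np.float32)))
k=mask(V,(105,100,30),(125,255,255))&(W[...,2]<.122)&(W[...,2]>.07)&d;P=W[blob(k)[0]];t=P[:,:2]-P[:,:2].mean(0);ax=np.linalg.svd(t,full_matrices=0)[2][0];print("ang",np.degrees(np.arctan2(-ax[1]*np.sign(ax[1]),-ax[0]*np.sign(ax[1]))),robot.read_t())
cv2.imwrite("pics/m5.png",V['p'][:250,100:460,::-1])
E
python3 rel.py | sed -n '/-----/,$p'
```

```text
-----
head top z [0.1634 0.1656 0.1668 0.1672] ((0.5744454860687256, 0.017995860427618027), 0.033347491174936295)
base ((0.5856578946113586, 0.03083382360637188), 0.042014844715595245)
ang -122.3086856928583 26.6583
```

View pics/m5.png

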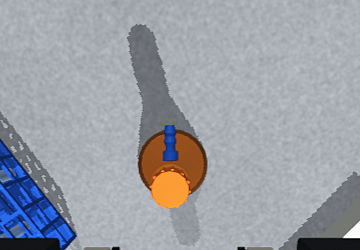

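The head top is at z = 0.166 as expected, so the stopper is seated, and the flask is still upright at its place with the nozzle at about −122.8°. Gripping the neck and carrying.

```bash
cat > carry.py <<'E'
from h import *
from meas import zimg,r4
print("-----")
P=[.5859,.0317];R=down(-122.8)
robot.goto([*P,.25],R);robot.servo_line([*P,.107],speed=.1);print(np.round(robot.read_force(),1))
robot.move_gripper(0);print("w",robot.read_grip_width()*88,robot.read_finger_force(),np.round(robot.read_force(),1),robot.read_position())
robot.servo_line([*P,.2],speed=.08);print("w",robot.read_grip_width()*88,np.round(robot.read_force(),1))
u=np.array([np.cos(np.radians(78.9)),np.sin(np.radians(78.9)),0]);L=np.array([.5939,-.4439,.1925])
F=L+.148*u;F[2]=L[2]+.002
robot.servo_line(list(F+.04*u),down(-101.1),speed=.12)
robot.servo_line(list(F),speed=.06);robot.dwell(.4)
print(robot.read_t(),r4(robot.read_position()),r4(F),"w",robot.read_grip_width()*88)
V=grab("wrist","e1");S=grab("side","e1s");T=grab("top","e1t")
c=np.zeros((420,800,3),np.uint8);c[:,:440]=V['p'][:,60:500,::-1];c[:210,440:]=cv2.resize(S['p'][60:165,220:400,::-1],(360,210));c[210:,440:]=cv2.resize(T['p'][170:275,310:490,::-1],(360,210));cv2.imwrite("pics/m6.png",c)
import pickle;pickle.dump(dict(V=V,S=S,T=T),open("e1.pkl","wb"))
E
python3 carry.py | sed -n '/-----/,$p'
```

```text
-----
[0.9 0.3 0.5]
w 33.12242124292312 29.99710626405431 [0.2 0.3 1.5] [0.58605704 0.03170927 0.1071332 ]
w 33.00810779503492 [ 0.1  0.3 -2.5]
34.1583 [ 0.6225 -0.2984  0.1945] [ 0.6224 -0.2987  0.1945] w 33.70132474906811
```

View pics/m6.png

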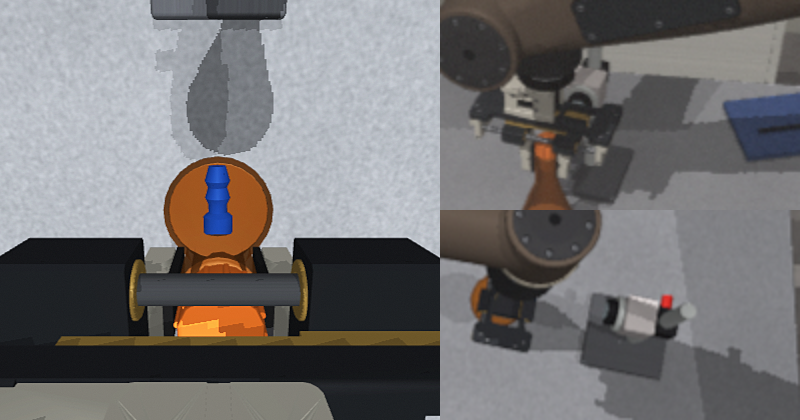

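The flask is held upright with its nozzle pointing at the lens barrel, whose lower edge is at about (218,18). Measuring the tip, the tilt and the barrel in this same view.

```bash
cat > fin.py <<'E'
from meas import *
print("-----")
V=pickle.load(open("e1.pkl","rb"))["V"];W=zimg(V);u=np.array([np.cos(np.radians(78.9)),np.sin(np.radians(78.9))]);n=np.array([-u[1],u[0]])
L=np.array([.5939,-.4439]);near=np.linalg.norm(W[...,:2]-[.6224,-.2987],axis=2)<.09
f=lambda P:r4(np.c_[(P[:,:2]-L)@u,(P[:,:2]-L)@n,P[:,2]])
k=mask(V,(105,100,30),(125,255,255))&near&(W[...,2]>.15);b,c,s=blob(k);Q=f(W[b]);t=Q[:,:2]-Q[:,:2].mean(0);ax=np.linalg.svd(t,full_matrices=0)[2][0]
print("nozzle (along axis, lateral, z) min/mean/max",Q.min(0),Q.mean(0).round(4),Q.max(0),"misalign deg",np.degrees(np.arctan(ax[1]/ax[0])))
tp=Q[Q[:,0]<.108];top=tp[:,2].max();print("tip lateral",tp[:,1].mean(),(tp[:,1].min()+tp[:,1].max())/2,"ridge z near tip/base",top,Q[Q[:,0]>.115][:,2].max())
r=Q[Q[:,2]>.5*0+.0];bins=[(a,r4(Q[(Q[:,0]>=a)&(Q[:,0]<a+.004)][:,2].max())) for a in np.arange(.1,.128,.004) if ((Q[:,0]>=a)&(Q[:,0]<a+.004)).any()];print("ridge",bins)
A=W[mask(V,(5,80,30),(20,255,255))&near];B=A[(A[:,2]<.115)&(A[:,2]>.08)];print("base",[r4(x) for x in cv2.minEnclosingCircle(B[:,:2].astype(np.float32))],"expected axis (.6225,-.2984)",np.percentile(A[:,2],[1,5]))
D=W[(W[...,2]>.15)&(np.linalg.norm(W[...,:2]-L,axis=2)<.05)];D=f(D);D=D[D[:,0]<.03];print("barrel",len(D),D.min(0),D.max(0))
fr=D[D[:,0]>D[:,0].max()-.004];print(" front lateral",fr[:,1].min(),fr[:,1].max(),"top z",D[:,2].max())
E
python3 fin.py | sed -n '/-----/,$p'
```

```text
-----
nozzle (along axis, lateral, z) min/mean/max [ 0.0802 -0.0072  0.1528] [ 0.1159 -0.0006  0.1973] [0.1328 0.006  0.3524] misalign deg 0.45716335056334717
tip lateral -0.0007383132530120483 -0.0008000000000000004 ridge z near tip/base 0.3524 0.2001
ridge [(np.float64(0.1), np.float64(0.1984)), (np.float64(0.10400000000000001), np.float64(0.1993)), (np.float64(0.10800000000000001), np.float64(0.1987)), (np.float64(0.11200000000000002), np.float64(0.1992)), (np.float64(0.11600000000000002), np.float64(0.198)), (np.float64(0.12000000000000002), np.float64(0.2)), (np.float64(0.12400000000000003), np.float64(0.2001))]
base [array([ 0.6227, -0.2995]), np.float64(0.0421)] expected axis (.6225,-.2984) [0.09694729 0.10419052]Traceback (most recent call last):
  File "fin.py", line 11, in <module>
    D=W[(W[...,2]>.15)&(np.linalg.norm(W[...,:2]-L,axis=2)<.05)];D=f(D);D=D[D[:,0]<.03];print("barrel",len(D),D.min(0),D.max(0))
                                                                                                              ~~~~~^^^
    return umr_minimum(a, axis, None, out, keepdims, initial, where)
ValueError: zero-size array to reduction operation minimum which has no identity
```

The tip is 0.100 m from the lens, 0.7 mm off laterally and 0.5° in yaw. Its axis is at z ≈ 0.1925, which is the lens height. Handing in.

```bash
python3 -c "
from rig import robot
robot.dwell(.5);print(robot.read_qvel(),robot.read_grip_width()*88,robot.read_t());print(robot.job_done())"
```

```text
[ 0.02028821  0.05535125  0.05911494  0.04966681 -0.03471938  0.06881345] 32.808283600108126 34.8083
the job is handed in; nothing more can be done
None
```

The orange stopper is seated in the flask, and the arm is holding the flask upright and still, nozzle pointing at the lens, tip measured level with its middle (about 1 mm) and 10 cm away; I handed the job in at 34.8 s.

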